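# Set a casting frame square and hold it for the clamp nut

## Robot

A 6-joint arm with a two-finger parallel gripper is mounted at the origin on a cart in front of the work surface, level with it; the furniture and walls round the work are solid. World frame = base frame: x ahead of the robot, y to its left, z up, the work surface at z = 0. Lengths are in m, angles in rad, forces in N, time in s.
With the tool pointing down it reaches from about 0.35 to 0.975 m from the base axis. Payload 4.9 kg.
Tool frame: the origin (TCP) lies at the very end of the fingers, on their centre line; the grasp point (between the pads) lies 19 mm behind it; z points along the fingers, y is the line along which they close (so a half turn about z gives the same grasp; the last joint's range is limited). The gripper opens to 85 mm and grips with 20 to 120 N. Pads are 22 mm wide; open, the fingers measure 114 mm over their backs; the gripper's body (76 mm by 85 mm) begins 54 mm behind the grasp point. The pads swing forward as they close: fully open they stand 13 mm farther back than shut.
Start: joints at [-1.443, 0.053, 1.613, -0, 1.476, -0.119], TCP at [0.153, -0.606, 0.231] pointing down, gripper open.
Joint ranges: [-3.01, 3.01], [-1.01, 2.22], [0.06, 2.58], [-1.02, 4.17], [0.09, 2.62], [-3.14, 3.14]. Speed limits (rad/s): [2.57, 2.57, 3.14, 3.14, 3.14, 3.14].

## Interface

Orientations are given as a rotation vector (axis times angle).
In Python, from bench import env, grab_frame, camera_info gives the robot as it stands. The module is installed in compiled form; this text tells all that it offers. Calls block until the motion is done:
- env.move_pose(position, orientation): joint-space move of the TCP to a pose.
- env.move_linear(position, frame=None, speed=0.15, stop_force=None): straight line of the TCP; frame=None keeps the orientation; speed is the mean speed in m/s. With stop_force (N) it stops when the force on the tool has changed by that much, and returns True; else False.
- env.movej(angles): joint-space move.
- env.command_gripper(opening, effort=None): opening from 0.0 (shut) to 1.0 (fully open); effort is the grip in N (None keeps the last); returns when the fingers have stopped.
- env.sleep(seconds).
- env.ik(position, orientation): joint angles nearest the present ones, or None.
- grab_frame(name): name is "scene" or "top"; returns the picture (400x640x3 uint8, red, green, blue); there is no depth.
- camera_info(name): a dict with "K" (3x3 intrinsics, pixels), "extrinsics" (4x4, takes a point from camera to world coordinates). Camera axes: x right, y down, z forward; pixel columns grow to the right and rows downward; lengths in m; the calibration is good to about 2 mm. A picture is of the moment at which its call begins. camera_info takes no time and is no camera call.
A pose or a line that the arm cannot do raises env.MotionError and nothing moves.
- env.close_job(): hands the job in; it is judged then, once.
Readings, each from a call of its own:
- env.read_clock(): time.
- env.read_joint_pos(): joint angles.
- env.read_joint_vel(): joint speeds.
- env.read_tau(): joint torques, N m.
- env.read_eef_pos(): TCP position.
- env.read_tcp_rot(): TCP orientation.
- env.read_wrist_force(): force on the tool from outside, world axes, zero at the start.
- env.read_ft_torque(): the same for the moment, N m.
- env.read_finger_gap(): opening from 0.0 (shut) to 1.0 (fully open).
- env.read_grasp_force(): force on a finger pad.
Only numpy, scipy, OpenCV 4.12 (cv2) and the standard library are available. Lean on these libraries where they do the work, as an engineer would, in place of code of your own. Each camera call takes 0.05 s, during which the arm holds its last target. There are 200 camera calls.

## Task

The hinged side of the half-built plaster casting frame leans in and has to be held square while a colleague tightens its wing nut. Pick up the aluminium assembly square with the wooden handle, lay it flat on the frame's base board with one leg flat against the fixed side, then slide it along that side into the hinged corner so that its other leg, not the gripper, pushes the hinged side out until both sides lie flush against the square and it can go no farther. Finish while still gripping the square and pressing it firmly against both sides - do not let go - and leave the pencil, the eraser and the tin of modelling tools where they are.

Things in the scene. Friction and masses are not known exactly. Their poses are not given: they have to be found in the camera images.
- frame: Plaster casting frame, fixed to the table: plywood base board 18 mm thick (x -65..235, y -35..235 mm) carrying two upright wooden sides. Origin: inside corner where the sides' inner faces meet (hinge axis), at the board's underside. +x runs along the fixed side's inner face, +y along the hinged side's when square, z up; inside is +x, +y. A brass hinge pin, radius 3.5 mm, stands in the corner.
- fixed_side: The side that cannot move: wooden board 18 mm thick, 48 mm high above the base board, its inner face in the frame's plane y = 0 from the corner to x = 225 mm. Origin in the inside corner, on top of the base board; axes as the frame's.
- hinged_side: The side that swings about the upright pin in the corner: wooden board 190 mm long, 18 mm thick, 48 mm high, with a steel clamp angle and brass wing nut outside near its free end. Origin on the hinge axis, on top of the base board; its +y runs along its inner face away from the corner and turns with it.
- hinge (a joint): Angle of the hinged side: 0 = square to the fixed side; positive = leaning into the frame (corner under 90 degrees); negative = past square, to -0.12. The nut is half tight: the side stays where it is left and swings stiffly, no spring, against about 0.75 N m (5 N at 160 mm from the hinge).
- square: Loose L-shaped square, about 0.28 kg: two aluminium legs at 90 degrees, 160 mm long outside, 20 mm wide, 22 mm high, heel cut off by 16 mm to clear the hinge pin; a wooden handle bar crosses slantwise between them. Origin: where the outer faces would meet at the heel, underside. +x, +y run along the two outer faces, z up. Pressed home, its origin and axes match the frame's in plan.
- square_handle (a point): Middle of the raised part of the wooden handle: x = 75, y = 75 mm in the square's frame, 30 mm above its underside. The bar there is 14 mm thick, 74 mm long, its top 44 mm above the underside; its flat faces look along the square's diagonal (x = y line), so fingers close along that line; 60 mm is free on its heel side.
- pencil: Blue pencil, 120 mm long, 7 mm thick, lying on the table; leave it where it is. Origin at its middle.
- eraser: Eraser, 45 x 21 x 13 mm, lying on the table; leave it where it is. Origin under its middle.
- modelling_tools: Brown tin of wooden modelling tools, about 79 mm across and 138 mm high; leave it standing where it is. Origin under its middle.

How it is judged:
By the outcome, as a careful person would: the job done as asked, in the order asked, and still so for the second after the job is handed in, while the arm keeps its last pose, push and grip.
It also fails if it takes over 54 s, if anything falls off the work surface, if the arm or the gripper's body presses on something with over 40 N, if the wrist force passes 120 N, or if a joint passes its speed limit or range.

## Working session

There is one attempt and no reset: what is moved stays moved. The work goes in short steps, each a Python script; the robot and the scene stay as the last script left them, time stands still between calls to the robot, and variables do not carry over. Pictures are saved under pics/ and viewed, at most 10 in all, crops included, and the job is handed in when it is done.

```bash
mkdir -p pics; python3 - <<'E'
from bench import env, grab_frame, camera_info
import cv2
for n in("scene","top"):
    cv2.imwrite(f"pics/{n}0.png",cv2.cvtColor(grab_frame(n),cv2.COLOR_RGB2BGR))
    c=camera_info(n);print(n,c["K"].tolist(),c["extrinsics"].round(4).tolist())
print(env.read_tcp_rot(),env.read_clock())
E
```

```text
scene [[462.8798044869089, 0.0, 323.78590109810574], [0.0, 462.8798044869089, 201.47286173021925], [0.0, 0.0, 1.0]] [[-0.6616, -0.4976, 0.561, -0.0291], [-0.7499, 0.4438, -0.4906, 0.575], [-0.0049, -0.7453, -0.6667, 0.8067], [0.0, 0.0, 0.0, 1.0]]
top [[410.1452274504406, 0.0, 312.52611528265373], [0.0, 410.1452274504406, 194.05821758449056], [0.0, 0.0, 1.0]] [[0.0106, -0.991, 0.1332, 0.4561], [-0.9998, -0.0126, -0.0146, 0.0375], [0.0162, -0.133, -0.991, 1.2122], [0.0, 0.0, 0.0, 1.0]]
[-3.11588496e+00 -3.86447650e-01  1.74267662e-05] 0.1
```

View pics/top0.png

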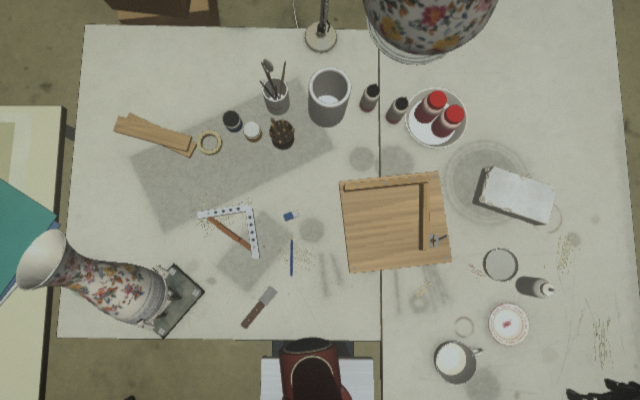

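View pics/scene0.png

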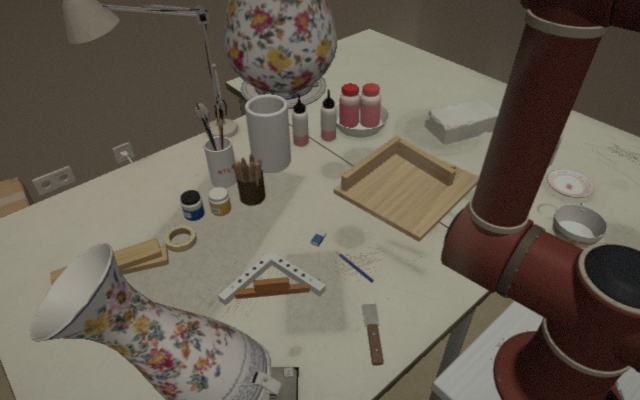

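The top view shows the square's heel near (250,205) with its legs running left to (200,215) and down to (258,257). The frame corner is near (430,182), the fixed side runs left from it, and the hinged side runs down to (425,250). I'll zoom in on both.

```bash
python3 - <<'E'
import cv2,numpy as np
t=cv2.imread("pics/top0.png")
a=cv2.resize(t[195:270,190:270],None,fx=7,fy=7,interpolation=cv2.INTER_CUBIC)
b=cv2.resize(t[165:280,335:460],None,fx=5,fy=5,interpolation=cv2.INTER_CUBIC)
cv2.imwrite("pics/a.png",a);cv2.imwrite("pics/b.png",b)
E
```

```text
(no output)
```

View pics/a.png

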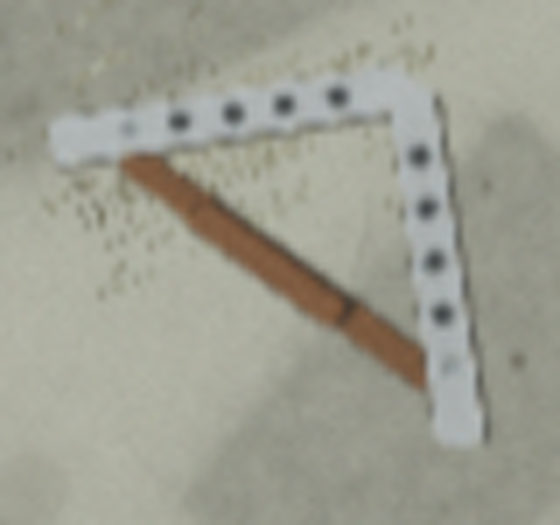

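View pics/b.png

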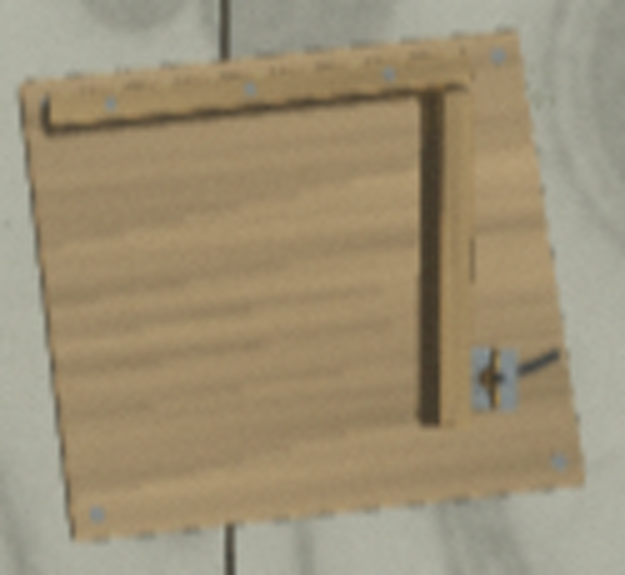

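Crop (a) has the holes in the x leg at crop (128,129) to (338,96) and in the y leg at (419,156) to (450,365). Crop (b) has the board corners at (20,87), (517,32), (583,485) and (75,540), and the hinged side's top inner edge at about (443,93) to (441,425). The tools tin, pencil and eraser are outside the direct carry path.

```bash
cat > geo.py <<'E'
import numpy as np
from bench import camera_info
def ray(p,z,cam="top"):
    c=camera_info(cam);E=c["extrinsics"]
    p=np.atleast_2d(p).astype(float)
    d=np.c_[p,np.ones(len(p))]@np.linalg.inv(c["K"]).T@E[:3,:3].T
    return (E[:3,3]+d*((z-E[2,3])/d[:,2])[:,None])[:,:2]
def crop(p,f,x0,y0): return (np.array(p,float)+.5)/f-.5+[x0,y0]
def fit(local,world):
    l0,w0=local.mean(0),world.mean(0)
    l,w=local-l0,world-w0
    a=np.arctan2((l[:,0]*w[:,1]-l[:,1]*w[:,0]).sum(),(l*w).sum())
    R=np.array([[np.cos(a),-np.sin(a)],[np.sin(a),np.cos(a)]])
    return a,w0-R@l0,R
E
python3 - <<'E'
from geo import *
X=ray(crop([(128,129),(180,121),(233,112),(285,104),(338,96)],7,190,195),.022)
Y=ray(crop([(419,156),(427,208),(435,260),(442,313),(450,365)],7,190,195),.022)
print(X.round(4).tolist(),Y.round(4).tolist())
def line(P):
    m=P.mean(0);d=np.linalg.svd(P-m)[2][0];return m,d*np.sign(d@(P[-1]-P[0]))
mx,dx=line(X);my,dy=line(Y);dx=-dx
s=np.linalg.solve(np.c_[dx,-dy],my-mx);h=mx+s[0]*dx
a1=np.arctan2(dx[1],dx[0]);a2=np.arctan2(dy[1],dy[0])-np.pi/2
a1,a2=np.unwrap([a1,a2]);a=(a1+a2)/2
R=np.array([[np.cos(a),-np.sin(a)],[np.sin(a),np.cos(a)]])
o=h-R@[.01,.01]
print("square",o,"ang",a,a1,a2,"handle",o+R@[.075,.075])
W=ray(crop([(20,87),(517,32),(583,485),(75,540)],5,335,165),.018)
L=np.array([(.235,-.035),(-.065,-.035),(-.065,.235),(.235,.235)])
a,o,R=fit(L,W);print("frame",o,a,"resid mm",((W-o-L@R.T)*1000).round(1).tolist())
H=ray(crop([(443,93),(441,425)],5,335,165),.066)
print("hinged edge frame",((H-o)@R).round(4).tolist())
F=ray(crop([(48,127),(420,93)],5,335,165),.066);print("fixed edge frame",((F-o)@R).round(4).tolist())
from bench import env
print(env.read_clock())
E
```

```text
[[0.5568, 0.3227], [0.5604, 0.3014], [0.5644, 0.2797], [0.5679, 0.2583], [0.5715, 0.2365]] [[0.547, 0.2022], [0.5255, 0.1982], [0.5042, 0.1943], [0.4825, 0.1907], [0.4613, 0.1868]]
square [0.58824269 0.19922881] ang 1.7442044597751942 1.7414498494500832 1.7469590701003055 handle [0.50142698 0.26016346]
frame [ 0.64922677 -0.29289361] 1.6897349988747543 resid mm [[-2.6, -1.3], [-1.1, 0.5], [1.1, 2.3], [2.6, -1.5]]
hinged edge frame [[-0.0003, 0.004], [0.0277, 0.1891]]
fixed edge frame [[0.2256, -0.0004], [0.0127, 0.0026]]
0.1
```

```bash
cat >> geo.py <<'E'
def down(th):
    "rotvec: tool down, tool y at world angle th"
    f=(th+np.pi/2)/2
    return np.pi*np.array([np.cos(f),np.sin(f),0])
E
python3 - <<'E'
from geo import *
from bench import env, grab_frame
import cv2
r=down(1.744+np.pi/4-np.pi)
for p in ([.5014,.2602,.2],[.5014,.2602,.012]): print(env.ik(p,r))
env.command_gripper(0.75,40)
env.move_pose([.5014,.2602,.2],r)
print(env.read_clock(),env.read_wrist_force())
cv2.imwrite("pics/s1.png",cv2.cvtColor(grab_frame("scene"),cv2.COLOR_RGB2BGR))
E
```

```text
[ 3.46957430e-01 -6.88613754e-02  1.78646902e+00 -4.44089210e-16
  1.42398501e+00  9.59151921e-01]
[ 3.46957430e-01  1.51426327e-01  1.90238500e+00 -4.44089210e-16
  1.08778133e+00  9.59151921e-01]
3.7167 [ 0.01828033 -1.09077741  0.14804803]
```

View pics/s1.png

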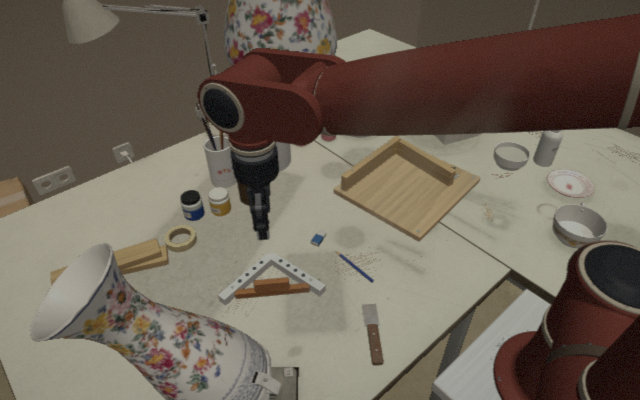

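The gripper is above the square with the fingers at about (262,235), and the path down is clear. I'll descend and grip.

```bash
python3 - <<'E'
from geo import *
from bench import env, grab_frame
import cv2
print(env.move_linear([.5014,.2602,.013],speed=.1,stop_force=8),env.read_eef_pos())
env.command_gripper(0.0,80)
print(env.read_finger_gap()*85,env.read_grasp_force(),env.read_wrist_force())
p=env.read_eef_pos()
env.move_linear([p[0],p[1],.16],speed=.12)
env.sleep(.2)
print(env.read_finger_gap()*85,env.read_grasp_force(),env.read_wrist_force(),env.read_ft_torque(),env.read_eef_pos(),env.read_clock())
for n in("scene","top"): cv2.imwrite(f"pics/{n}2.png",cv2.cvtColor(grab_frame(n),cv2.COLOR_RGB2BGR))
a=cv2.imread("pics/top2.png")[130:290,170:330];b=cv2.imread("pics/scene2.png")[130:290,180:340]
cv2.imwrite("pics/c.png",np.hstack([cv2.resize(i,(400,400),interpolation=cv2.INTER_CUBIC) for i in (a,b)]))
E
```

```text
False [0.50191696 0.26040544 0.01368203]
12.9226401914171 78.48424315452576 [0.39945494 0.1101741  2.32131966]
12.678753006479175 77.90346622467041 [-0.77600009  0.08086268 -3.26850851] [ 0.09081787  0.05323792 -0.0023868 ] [0.50126784 0.26012186 0.15920463] 7.8667
```

View pics/c.png

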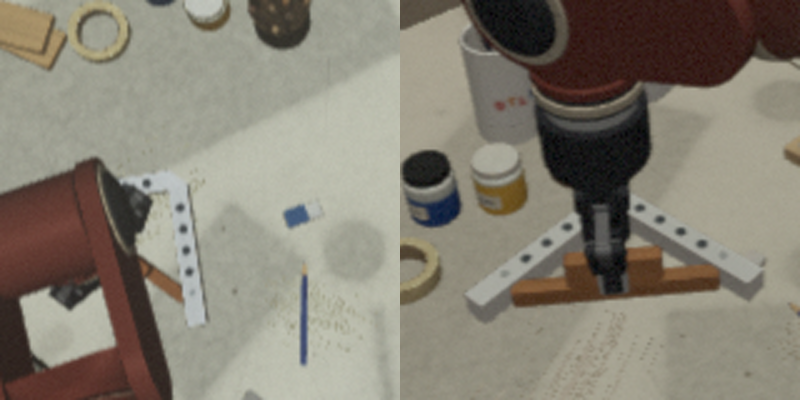

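The square hangs level in the grip, gripped mid-bar, and its y-leg holes run from crop (180,207) to (193,295). I'll refine the frame pose from the board's outline, and measure the held square from these holes.

```bash
python3 - <<'E'
from geo import *
import cv2
from scipy.optimize import least_squares
t=cv2.imread("pics/top0.png")
hsv=cv2.cvtColor(t,cv2.COLOR_BGR2HSV)
roi=np.zeros(t.shape[:2],np.uint8);roi[165:280,332:460]=1
m=((hsv[...,1]>65)&(roi>0)).astype(np.uint8)
m=cv2.morphologyEx(m,cv2.MORPH_CLOSE,np.ones((9,9)))
c=max(cv2.findContours(m,cv2.RETR_EXTERNAL,cv2.CHAIN_APPROX_NONE)[0],key=cv2.contourArea)[:,0]
W=ray(c,.018)
a=1.69;o=np.array([.6492,-.2929])
def loc(p): 
    R=np.array([[np.cos(p[2]),-np.sin(p[2])],[np.sin(p[2]),np.cos(p[2])]]);return (W-p[:2])@R
lim=np.array([[-.065,.235],[-.035,.235]])
L=loc([*o,a]);D=np.c_[L[:,0]-lim[0,0],L[:,0]-lim[0,1],L[:,1]-lim[1,0],L[:,1]-lim[1,1]]
k=np.abs(D).argmin(1);ok=np.abs(D).min(1)<.006
# per-edge line fits
def per(k0):
    P=L[(k==k0)&ok]; i=0 if k0<2 else 1; q=P[:,1-i]; s=(np.abs(q-q.mean())<.11)
    f=np.polyfit(q[s],P[s,i],1);return f,q[s].mean()
for j in range(4): f,qm=per(j);print("edge",j,lim[j//2,j%2],"slope",f[0].round(4),"offset mid",(np.polyval(f,.1)).round(4))
def res(p):
    l=loc(p);d=np.c_[l[:,0]-lim[0,0],l[:,0]-lim[0,1],l[:,1]-lim[1,0],l[:,1]-lim[1,1]]
    return d[np.arange(len(l)),k][ok]*1e3
s=least_squares(res,[*o,a],loss="soft_l1",x_scale=[.001,.001,.001]);print("frame",s.x)
# held square
q=crop([(180,207),(183,230),(187,250),(190,272),(193,295)],2.5,170,130)
P=ray(q,.1675);mm=P.mean(0);d=np.linalg.svd(P-mm)[2][0];d*=-np.sign(d[0])
ang=np.arctan2(d[1],d[0])-np.pi/2
ex=np.array([np.cos(ang),np.sin(ang)]);print("held ang",ang%(2*np.pi),"x_tcp",.01+(np.array([.5013,.2601])-mm)@ex)
E
```

```text
edge 0 -0.065 slope 0.0034 offset mid -0.0623
edge 1 0.235 slope 0.0004 offset mid 0.2329
edge 2 -0.035 slope 0.0002 offset mid -0.0334
edge 3 0.235 slope -0.0 offset mid 0.2315
frame [ 0.65014443 -0.29285399  1.68854432]
held ang 1.7529819863929408 x_tcp 0.07533027504216064
```

```bash
cat >> geo.py <<'E'
FO=np.array([.6501,-.2929]);FA=1.6885
FR=np.array([[np.cos(FA),-np.sin(FA)],[np.sin(FA),np.cos(FA)]])
def w(x,y,z): return [*(FO+FR@[x,y]),z]         # frame -> world
def f(p): return FR.T@(np.array(p)[:2]-FO)       # world -> frame
def rot(yaw=0): return down(FA+yaw+np.pi/4-np.pi) # tool so that the held square is at yaw vs the frame
def state(env,tag=""):
    F=env.read_wrist_force();p=env.read_eef_pos();c=FR.T@F[:2]
    print(tag,"xy",(f(p)*1e3).round(1),"z",round(p[2]*1e3,1),"F",c.round(1),round(F[2],1),"M",env.read_ft_torque().round(2),"t",round(env.read_clock(),1))
E
python3 - <<'E'
from geo import *
from bench import env, grab_frame
import cv2
print(ray([(282,147)],0))
env.command_gripper(0.0,120)
env.move_linear(w(.120,.088,.16),speed=.25)
env.move_pose(w(.120,.088,.14),rot(0))
env.sleep(.2);state(env,"above")
env.move_linear(w(.120,.088,.05),speed=.1);env.sleep(.2);state(env,"hover")
print(env.move_linear(w(.120,.088,.028),speed=.03,stop_force=5));state(env,"down")
for n in("scene","top"): cv2.imwrite(f"pics/{n}3.png",cv2.cvtColor(grab_frame(n),cv2.COLOR_RGB2BGR))
b=cv2.imread("pics/scene3.png")[110:250,310:500];a=cv2.imread("pics/top3.png")[150:290,320:510]
cv2.imwrite("pics/d.png",np.vstack([cv2.resize(i,(400,295),interpolation=cv2.INTER_CUBIC) for i in (a,b)]))
E
```

```text
[[0.76144508 0.11347594]]
above xy [120.   87.5] z 141.0 F [ 0.1 -0.1] -3.2 M [ 0.08  0.07 -0.03] t 10.6
hover xy [119.7  87.5] z 50.9 F [0.5 0.4] -2.7 M [0.06 0.09 0.  ] t 11.8
True
down xy [120.   88.1] z 31.4 F [-1.6 -1.5] 3.1 M [-0.02 -0.18 -0.01] t 12.4
```

View pics/d.png

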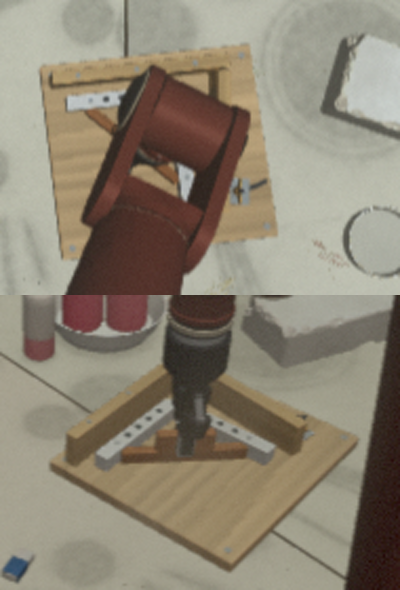

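The square lies flat on the board inside the frame, parallel to the fixed side and with its leg ends clear of the hinged side. Next I'll press it against the fixed side and check the yaw from the moment.

```bash
python3 - <<'E'
from geo import *
from bench import env
print(env.move_linear(w(.120,.066,.0312),speed=.02,stop_force=10));state(env,"touch")
env.sleep(.3);state(env,"settled")
p=f(env.read_eef_pos());print(env.read_tcp_rot()-rot(0))
env.move_linear(w(.120,p[1]-.002,.0312),speed=.02);env.sleep(.3);state(env,"-2mm")
E
```

```text
True
touch xy [120.   88.1] z 31.4 F [-0.5  1.2] 3.5 M [ 0.05 -0.08 -0.03] t 12.9
settled xy [120.   88.1] z 31.4 F [1.3 1.8] 4.3 M [ 0.13  0.05 -0.02] t 13.2
[-5.65158626 -2.74112916  0.00586351]
-2mm xy [119.9  86.7] z 31.4 F [0.1 5. ] 6.0 M [ 0.08  0.41 -0.02] t 13.7
```

```bash
python3 - <<'E'
from geo import *
from bench import env
env.move_linear(w(.120,.086,.0325),speed=.02);env.sleep(.2);state(env,"up")
for y in (.082,.079,.077,.0755,.074,.0725):
    env.move_linear(w(.120,y,.0322),speed=.02);state(env,y)
    if abs(FR[:,1]@env.read_wrist_force()[:2])>11: break
E
```

```text
up xy [120.4  86.5] z 31.8 F [0.5 0.5] -3.0 M [ 0.02  0.14 -0.03] t 14.2
0.082 xy [120.2  82. ] z 31.9 F [-0.8 -0.3] -3.8 M [0.07 0.05 0.01] t 14.5
0.079 xy [120.   78.9] z 32.2 F [ 0.3 -0.3] -3.5 M [ 0.1   0.04 -0.02] t 14.8
0.077 xy [120.   76.9] z 32.2 F [-1.2  0.5] -3.2 M [0.04 0.05 0.01] t 15.1
0.0755 xy [120.   75.4] z 32.2 F [-0.   0.2] -4.2 M [0.07 0.13 0.04] t 15.3
0.074 xy [120.   73.9] z 32.2 F [-0.5 -0.2] -2.6 M [0.06 0.01 0.03] t 15.6
0.0725 xy [120.   73.8] z 32.0 F [-0.5  5.5] 0.5 M [-0.01  0.72  0.07] t 15.8
```

```bash
python3 - <<'E'
from geo import *
from bench import env
for y in (.0725,.0715,.0705):
    env.move_linear(w(.120,y,.0312),speed=.02);env.sleep(.15);state(env,y)
for yaw in (.012,-.012,0):
    env.move_linear(w(.120,.0705,.0312),rot(yaw),speed=.02);env.sleep(.3);state(env,yaw)
E
```

```text
0.0725 xy [120.   73.8] z 31.6 F [0.9 8.5] 3.4 M [0.08 0.92 0.06] t 16.2
0.0715 xy [120.   73.8] z 31.6 F [ 0.9 12.4] 6.6 M [0.02 1.4  0.04] t 16.6
0.0705 xy [120.   73.8] z 31.7 F [ 1.7 16.9] 9.5 M [-0.02  1.94  0.13] t 17.0
0.012 xy [119.9  73.8] z 31.6 F [ 1.7 16.2] 9.0 M [-0.12  2.04 -0.52] t 17.6
-0.012 xy [120.   73.8] z 31.6 F [ 0.7 15.1] 9.1 M [-0.01  1.91  0.69] t 18.1
0 xy [120.   73.8] z 31.5 F [ 0.9 15.5] 8.6 M [-0.04  1.92  0.18] t 18.7
```

```bash
python3 - <<'E'
from geo import *
from bench import env
env.move_linear(w(.118,.0718,.0316),rot(0),speed=.02);state(env,"go")
for x in (.110,.102,.094,.086,.080,.077,.075,.074,.073):
    env.move_linear(w(x,.0718,.0316),rot(0),speed=.03);state(env,x)
    if abs(FR[:,0]@env.read_wrist_force()[:2])>26: break
E
```

```text
go xy [119.2  73.8] z 31.6 F [4.7 9.6] 3.9 M [0.43 1.15 0.04] t 18.9
0.11 xy [112.7  73.9] z 31.5 F [10.4 10.1] 7.0 M [1.09 1.28 0.14] t 19.4
0.102 xy [104.8  73.9] z 31.5 F [11.6 11. ] 8.0 M [1.18 1.31 0.16] t 19.8
0.094 xy [97.7 73.7] z 31.7 F [13.7  9.4] 9.2 M [1.64 1.38 0.11] t 20.2
0.086 xy [90.2 73.7] z 31.7 F [15.  10.6] 10.7 M [1.79 1.41 0.04] t 20.6
0.08 xy [84.1 73.7] z 31.7 F [14.7 10.2] 9.8 M [1.76 1.4  0.08] t 21.0
0.077 xy [81.1 73.7] z 31.7 F [14.3 10.5] 9.9 M [1.92 1.38 0.06] t 21.2
0.075 xy [79.2 73.7] z 31.7 F [15.3 10.7] 9.8 M [1.74 1.39 0.06] t 21.5
0.074 xy [78.3 73.7] z 31.7 F [15.  10.5] 9.6 M [1.81 1.38 0.07] t 21.7
0.073 xy [77.5 73.7] z 31.7 F [16.3 10.7] 10.8 M [1.93 1.42 0.08] t 22.0
```

```bash
python3 - <<'E'
from geo import *
from bench import env
x=.0725
while x>.062:
    env.move_linear(w(x,.0710,.0318),rot(0),speed=.02);state(env,round(x,4))
    if abs(FR[:,0]@env.read_wrist_force()[:2])>25: break
    x-=.001
E
```

```text
0.0725 xy [77.6 73.7] z 31.7 F [18.6 13.8] 12.9 M [2.1  1.73 0.07] t 22.2
0.0715 xy [77.2 73.7] z 31.8 F [21.5 13.9] 14.1 M [2.37 1.8  0.07] t 22.5
0.0705 xy [76.4 73.7] z 31.8 F [21.9 13.7] 14.1 M [2.48 1.91 0.08] t 22.7
0.0695 xy [75.4 73.7] z 31.8 F [20.7 13.6] 14.1 M [2.42 1.86 0.08] t 23.0
0.0685 xy [74.3 73.7] z 31.8 F [20.6 14.4] 13.9 M [2.4  1.88 0.02] t 23.2
0.0675 xy [73.7 73.7] z 31.8 F [22.5 14.6] 14.9 M [2.61 1.82 0.05] t 23.5
0.0665 xy [73.7 73.8] z 31.8 F [26.8 15.2] 17.2 M [2.96 1.95 0.1 ] t 23.7
```

```bash
python3 - <<'E'
from geo import *
from bench import env,grab_frame
import cv2
for x,y in ((.0655,.0702),(.0648,.0695)):
    env.move_linear(w(x,y,.0318),rot(0),speed=.02);env.sleep(.3);state(env,x)
for n in("scene","top"): cv2.imwrite(f"pics/{n}4.png",cv2.cvtColor(grab_frame(n),cv2.COLOR_RGB2BGR))
b=cv2.imread("pics/scene4.png")[120:245,325:490];a=cv2.imread("pics/top4.png")[165:290,330:495]
cv2.imwrite("pics/e.png",np.hstack([cv2.resize(i,(400,303),interpolation=cv2.INTER_CUBIC) for i in (a,b)]))
print(env.read_grasp_force(),env.read_finger_gap()*85)
E
```

```text
0.0655 xy [73.7 73.8] z 31.8 F [29.2 18.3] 20.1 M [3.32 2.42 0.11] t 24.3
0.0648 xy [73.7 73.8] z 31.9 F [32.7 21.6] 23.4 M [3.6  2.85 0.06] t 24.8
121.29672929062508 12.111345905956103
```

View pics/e.png

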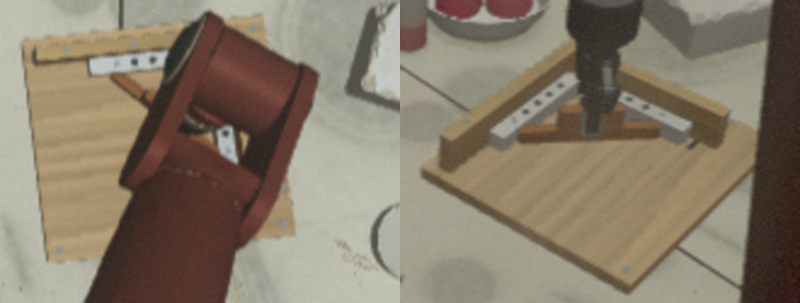

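```bash
python3 - <<'E'
from geo import *
from bench import env
import cv2
R=cv2.Rodrigues(env.read_tcp_rot())[0];Rc=cv2.Rodrigues(rot(0))[0]
print("tool z in frame axes",FR.T@R[:2,2],"yaw err",np.arctan2(R[1,1],R[0,1])-np.arctan2(Rc[1,1],Rc[0,1]))
b=cv2.imread("pics/scene4.png")[145:190,395:485]
cv2.imwrite("pics/g.png",cv2.resize(b,None,fx=8,fy=8,interpolation=cv2.INTER_CUBIC))
E
```

```text
tool z in frame axes [0.01880415 0.01408406] yaw err 0.0014993630364890098
```

View pics/g.png

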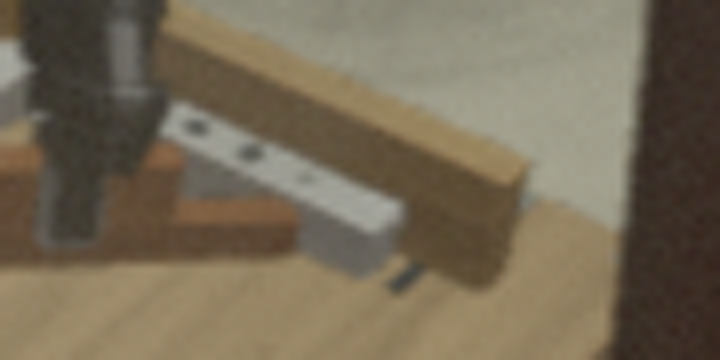

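The yaw is right, but the tool has tilted about 0.02 rad under the load, so the leg ends may have lifted slightly. I'll counter-tilt while keeping the pressure on.

```bash
cat >> geo.py <<'E'
def tilted(tx,ty,yaw=0):
    "commanded rotvec with tool z leaned by (tx,ty) in frame axes"
    import cv2
    v=FR@[tx,ty]; a=np.array([-v[1],v[0],0.])  # axis: -Z x ... 
    a=np.cross([0,0,-1],[v[0],v[1],0])
    return cv2.Rodrigues(cv2.Rodrigues(a)[0]@cv2.Rodrigues(rot(yaw))[0])[0].ravel()
E
python3 - <<'E'
from geo import *
from bench import env,grab_frame
import cv2
def tz():
    R=cv2.Rodrigues(env.read_tcp_rot())[0];Rc=cv2.Rodrigues(rot(0))[0]
    print("  tilt",(FR.T@R[:2,2]).round(4),"yaw err",round(np.arctan2(R[1,1],R[0,1])-np.arctan2(Rc[1,1],Rc[0,1]),4))
for k in (.5,1,1.3):
    env.move_linear(w(.0648,.0695,.0318),tilted(-.0188*k,-.0141*k),speed=.02);env.sleep(.3);state(env,k);tz()
b=grab_frame("scene")[145:190,325:485,::-1]
cv2.imwrite("pics/h.png",cv2.resize(b,None,fx=5,fy=5,interpolation=cv2.INTER_CUBIC))
E
```

```text
0.5 xy [73.6 73.7] z 31.4 F [30.3 19.6] 21.5 M [3.67 2.88 0.03] t 25.5
  tilt [0.0093 0.0068] yaw err 0.0013
1 xy [73.5 73.6] z 31.4 F [28.5 17. ] 21.1 M [4.14 3.23 0.13] t 26.0
  tilt [ 0.0002 -0.0003] yaw err 0.0009
1.3 xy [73.4 73.6] z 31.4 F [26.9 15.9] 20.6 M [4.39 3.44 0.12] t 26.6
  tilt [-0.0052 -0.0046] yaw err 0.0007
```

View pics/h.png

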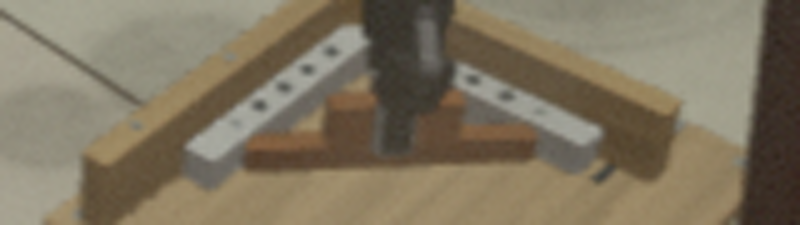

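Both legs now sit flat on the board, with TCP z back at its flat value of 31.4 mm. The sides meet both legs, and the dark mark at (605,170) is a slot that the side used to cover. I'll press a little more and hand in.

```bash
python3 - <<'E'
from geo import *
from bench import env
import cv2
env.move_linear(w(.0636,.0677,.0318),tilted(-.023,-.018),speed=.02);env.sleep(1.0);state(env,"final")
R=cv2.Rodrigues(env.read_tcp_rot())[0];print((FR.T@R[:2,2]).round(4),env.read_grasp_force(),env.read_joint_vel().round(3))
print(env.close_job())
E
```

```text
final xy [73.4 73.6] z 31.4 F [31.1 24.8] 27.3 M [4.64 4.32 0.11] t 27.9
[-0.0008  0.0007] 122.72579669952393 [ 0.004  0.     0.    -0.043  0.005 -0.006]
the job is handed in; nothing more can be done
None
```

I handed the job in at 27.9 s with the square still gripped at about 120 N, flat on the base board in the hinged corner and stopped against both sides, pressed at about 31 N toward the hinged side and 25 N toward the fixed side (wrist readings, friction included); I never touched the pencil, eraser or tin, and the judge's verdict was not shown.

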